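# Weigh the spice pots together

## Robot

A 6-joint arm with a two-finger parallel gripper is mounted at the origin on a cart in front of the work surface, level with it; the furniture and walls round the work are solid. World frame = base frame: x ahead of the robot, y to its left, z up, the work surface at z = 0. Lengths are in mm, angles in rad, forces in N, time in s.
With the tool pointing down it reaches from about 225 to 875 mm from the base axis. Payload 3.4 kg.
Tool frame: the origin (TCP) lies midway between the tips of the shut fingers; the grasp point (between the pads) lies 19 mm behind it (arm.grip_depth is the distance from the TCP to the grasp point, in mm); z points along the fingers, y is the line along which they close (so a half turn about z gives the same grasp; the last joint's range is limited). The gripper opens to 85 mm and grips with 20 to 120 N. Pads are 22 mm wide; open, the fingers measure 114 mm over their backs; the gripper's body (76 mm by 85 mm) begins 54 mm behind the grasp point. The pads swing forward as they close: fully open they stand 13 mm farther back than shut.
Start: joints at [-1.267, 0.276, 1.505, -0, 1.361, -0.121], TCP at [236.983, -523.929, 231.328] pointing down, gripper open.
Joint ranges: [-2.89, 2.89], [-0.75, 2.08], [0.22, 2.7], [-1.18, 4.32], [0.11, 2.71], [-2.7, 2.7]. Speed limits (rad/s): [2.57, 2.57, 3.14, 3.14, 3.14, 3.14].

## Interface

Orientations are given as a 3x3 rotation matrix whose columns are the frame's x, y, z axes.
In Python, from rig import observe, imaging, workorder, cut_out, mark_of, arm gives the robot as it stands.
- The arm moves only by the shell command python3 -m inch 'ROWS'. ROWS is a JSON object of lists of equal length, an entry for each row: "translation": the shift along the tool's x, y, z in m, a list of three; "delta_rot": the turn, a rotation vector about the tool's x, y, z in degrees, a list of three; "grip": the gripper command: -1 is shut, 1 is fully open, values between are in proportion. In form: {"translation": [[x, y, z], ...], "delta_rot": [[rx, ry, rz], ...], "grip": [grip, ...]}. A call has 1 to 12 rows; each row is the pose to reach, as a shift and turn from the pose commanded when the call began, along the tool's axes at that moment; what a row does not reach only later rows make up. A row lasts 1/8 s, in which the tool goes at most 62.5 mm and 10.7 degrees, less where a joint would pass 70% of its speed; a pose out of reach is approached as far as the arm can. A call with a gripper value outside its range is refused whole. The fingers move at their own pace and stop on an object; the grip force is fixed at half the most. Time passes only in rows, so rows that repeat a pose let the fingers close. It gives the time, the measured TCP pose, the force, the opening and the grip force at its end, in the units of the state.
- observe(): the state, without advancing time (a new reading comes with each control period).
- imaging.capture(name): name is "side" or "top" or "wrist"; returns (picture, depth): 480x640x3 uint8, red, green, blue; 480x640 float32, mm along the optical axis (not along the pixel's ray), 0 where there is no reading.
- imaging.camera_info(name): a dict with "vertical_fov" (degrees; the focal length in pixels is half the picture's height over the tangent of half this angle, whatever the lens; pixels are square), "cx", "cy" (the principal point, pixels), "camera_from_world" (4x4, takes a point from world to camera coordinates); the wrist camera has in their place "T_tool_cam" (4x4, takes a point from camera to tool coordinates, whose origin is the TCP and whose axes are the flange's). Camera axes: x right, y down, z forward; pixel columns grow to the right and rows downward; lengths in mm; the calibration is good to about 2 mm. The wrist camera is an equidistant fisheye: a pixel r from the principal point sees the ray r / f radians off the axis. A picture is of the moment at which its call begins: read the wrist's pose just before it. camera_info takes no time and is no camera call.
- workorder.job_done(): hands the job in; it is judged then, once.
Trained networks look in the newest picture that a camera, given by its name, has taken for a name from the list of things; names that differ only in an ending like _2 or _b are one class to them, and where a whole thing is asked for, a point or a joint stands for the part that bears it (a point fixed in the world has none). Each returns a list of dicts, best first, with "conf" (0 to 1); they miss things now and then, are a little off and sometimes report something else, mostly with a low value. They report only what shows in the picture. A call takes as long as a camera call. They do not tell look-alikes from the thing itself.
- cut_out(camera, target): "pixels" (480x640 bool, what is visible of it) and "pixel" ([row, column] in pixels, amid what is visible of it).
- mark_of(camera, target): "pixel" ([row, column] in pixels: a listed point, or the origin of a listed thing).
The state is a dict: "time": time; "joint_positions": joint angles; "qd": joint speeds; "joint_torque": joint torques, N m; "tool_pos": TCP position; "orientation": TCP orientation; "force": force on the tool from outside, world axes, zero at the start; "wrist_torque": the same for the moment, N m; "width": finger opening in mm; "finger_force": force on a finger pad.
Only numpy, scipy, OpenCV 4.12 (cv2) and the standard library are available. Lean on these libraries where they do the work, as an engineer would, in place of code of your own. Each camera call takes 0.05 s, during which the arm holds its last target. There are 200 camera calls.

## Task

Zero the empty kitchen scale by pushing its spring toggle to the left, holding it over for about a second and letting it spring back; then stand all the squat white spice pots with wooden lids that are there upright on the pan, and push the toggle to the right in the same way to store their weight. Then stand the pots upright on the chopping board and zero the empty scale once more, leaving the jam jar and the salt shaker where they stand. Never zero the scale with anything on the pan, nor store with nothing on it.

Things in the scene. Friction and masses are not known exactly. Their poses are not given: they have to be found in the camera images.
- spice_pot_1: squat round spice pot, white ceramic with a flush pale wooden lid (fixed to it), 60 mm in diameter, 50 mm tall, about 0.16 kg; origin at the centre of its underside, z up its axis. Standing upright on the worktop between the scale and the chopping board at the start; all the pots are alike; may be absent.
- spice_pot_2: squat round spice pot, white ceramic with a flush pale wooden lid (fixed to it), 60 mm in diameter, 50 mm tall, about 0.16 kg; origin at the centre of its underside, z up its axis. Standing upright on the worktop between the scale and the chopping board at the start; all the pots are alike; may be absent.
- spice_pot_3: squat round spice pot, white ceramic with a flush pale wooden lid (fixed to it), 60 mm in diameter, 50 mm tall, about 0.16 kg; origin at the centre of its underside, z up its axis. Standing upright on the worktop between the scale and the chopping board at the start; all the pots are alike; may be absent.
- spice_pot_4: squat round spice pot, white ceramic with a flush pale wooden lid (fixed to it), 60 mm in diameter, 50 mm tall, about 0.16 kg; origin at the centre of its underside, z up its axis. Standing upright on the worktop between the scale and the chopping board at the start; all the pots are alike; may be absent.
- scale: white kitchen scale fixed to the worktop at the right, 300 mm deep (x) by 170 mm wide (y); origin at the centre of its underside on the worktop, x away from the robot, y to the left as the robot sees it. Its far two thirds carry the pan, its near end a control panel (82 by 150 mm, centred at x = -105 mm, top 75 mm above the worktop) with a display at the left and the toggle at the right.
- scale_pan: the steel weighing pan of the scale, 196 mm (x) by 160 mm (y) with a 4 mm thick rim that stands 12 mm above its flat floor; origin at the centre of its underside, 48 mm beyond the scale's origin, its floor 10 mm above that (50 mm above the worktop); axes as the scale's.
- toggle (a joint): spring-centred momentary toggle of the scale, rad: 0 = upright (at rest), negative = tipped to the left (the scale's +y) = zero, positive = tipped to the right (the scale's -y) = store. Stops at -0.45 and +0.45; it works from 0.30 on. Hinge along the scale's x axis at (-105, -30, 75) mm in the scale's frame. The spring gives 0.5 N m/rad, about 4 N at the head at the stop; let go, it returns upright by itself.
- toggle_head (a point): centre of the toggle's black paddle head, 56 mm above the hinge; the head is 34 mm (x) by 16 mm (y) by 32 mm high, its top 72 mm above the hinge (147 mm above the worktop), on a 12 mm round stem.
- chopping_board: wooden chopping board lying flat, fixed, 230 mm (its x) by 340 mm (its y) by 21 mm thick; origin at the centre of its underside, so its top is 21 mm above that. It lies at the robot's left with its long side across. Behind it is the microwave: front with door key about 0.60 m ahead of the robot base, right end at about y = 0.13 m.
- jam_jar: jam jar, 73 mm in diameter, 82 mm tall, origin at the centre of its underside; not part of the job, among the spice pots.
- salt_shaker: salt shaker, 44 mm in diameter, 90 mm tall, origin at the centre of its underside; not part of the job, among the spice pots.
Mind the look-alikes: they are no part of the job. Leave any green or orange look-alike of the spice_pot_2 alone.

How it is judged:
By the outcome, as a careful person would: the job done as asked, in the order asked, and still so for the second after the job is handed in, with the robot touching nothing.
Of spice_pot_1, spice_pot_2, spice_pot_3, spice_pot_4 only 2 to 3 are there at a start; the rules pass over those that are not, and their reading is None.
At some moment in a run one of spice_pot_1, spice_pot_2, spice_pot_3, spice_pot_4 may be knocked a few centimetres aside while the robot is not near it.
It also fails if it takes over 210 s, if anything falls off the work surface, if the arm or the gripper's body presses on something with over 40 N, if the wrist force passes 120 N, or if a joint passes its speed limit or range.

## Working session

There is one attempt and no reset: what is moved stays moved. The work goes in short steps, Python scripts to look and compute and a shell command to move; the robot and the scene stay as the last step left them, time stands still between calls to the robot, and variables do not carry over. Pictures are saved under pics/ and viewed, at most 14 in all, crops included, and the job is handed in when it is done.

```bash
ls; mkdir -p pics; cat > h.py <<'E'
import numpy as np, cv2
from rig import observe, imaging, workorder, cut_out, mark_of, arm
def cap(name, fn=None):
    s=observe(); p,d=imaging.capture(name)
    if fn: cv2.imwrite('pics/'+fn, p[:,:,::-1])
    return s,p,d
def world(name,r,c,d,s=None):
    i=imaging.camera_info(name); f=240/np.tan(np.radians(i['vertical_fov'])/2)
    x=(c-i['cx']);y=(r-i['cy'])
    if name=='wrist':
        rr=np.hypot(x,y)+1e-9; t=rr/f
        pc=np.array([x/rr*np.tan(t),y/rr*np.tan(t),1])*d
        pt=(i['T_tool_cam']@np.append(pc,1))[:3]
        return np.array(s['orientation'])@pt+np.array(s['tool_pos'])
    pc=np.array([x/f*d,y/f*d,d,1])
    return (np.linalg.inv(i['camera_from_world'])@pc)[:3]
def atz(name,r,c,z,s=None):
    a=world(name,r,c,100,s);b=world(name,r,c,1000,s)
    return a+(b-a)*(z-a[2])/(b[2]-a[2])
E
python3 - <<'E'
from h import *
s,p,d=cap('top','top0.png')
for t in ['spice_pot_1','scale','scale_pan','chopping_board','jam_jar','salt_shaker']:
    for o in cut_out('top',t):
        r,c=map(int,o['pixel']); n=o['pixels'].sum()
        print(t,round(o['conf'],2),(r,c),n,world('top',r,c,d[r,c]).round())
for t in ['toggle_head','scale','scale_pan','chopping_board']:
    for o in mark_of('top',t): r,c=o['pixel'];print('mark',t,o['conf'],o['pixel'],atz('top',r,c,dict(toggle_head=131,scale=0,scale_pan=40,chopping_board=0)[t]).round())
s,p,d=cap('side','side0.png')
print(observe()['time'],np.array(s['orientation']).round(3))
E
```

```text
pics
spice_pot_1 0.95 (285, 302) 621 [456.  18.  49.]
spice_pot_1 0.84 (241, 286) 767 [547.  54.  47.]
spice_pot_1 0.65 (197, 368) 709 [ 645. -116.   49.]
scale 0.76 (268, 452) 11977 [ 499. -292.   49.]
scale_pan 0.6 (241, 456) 7347 [ 555. -301.   49.]
chopping_board 0.77 (277, 159) 17728 [467. 320.  18.]
chopping_board 0.58 (285, 304) 636 [457.  14.  46.]
jam_jar 0.93 (290, 355) 1018 [448. -88.  82.]
salt_shaker 0.83 (247, 361) 363 [533. -98.  88.]
mark toggle_head 0.93 [317.5, 481.0] [ 401. -318.  131.]
mark scale 0.78 [268.0, 446.1] [ 503. -294.   -0.]
mark scale 0.4 [286.6, 304.3] [455.  14.   0.]
mark scale_pan 0.95 [241.6, 452.6] [ 555. -297.   40.]
mark chopping_board 0.62 [277.7, 159.3] [467. 325.   0.]
0.6 [[ 0.911  0.412  0.   ]
 [ 0.412 -0.911 -0.   ]
 [-0.     0.    -1.   ]]
```

View pics/top0.png

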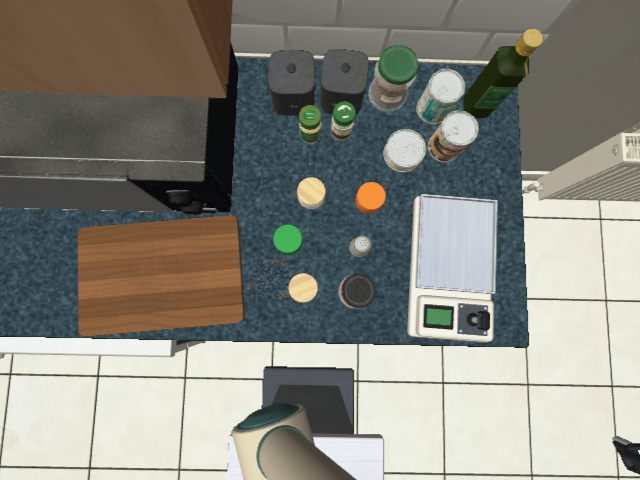

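```bash
python3 - <<'E'
from h import *
p=cv2.imread('pics/top0.png')
cv2.imwrite('pics/crop0.png',cv2.resize(p[170:340,260:530],None,fx=2.9,fy=2.9,interpolation=cv2.INTER_CUBIC))
E
```

```text
(no output)
```

View pics/crop0.png

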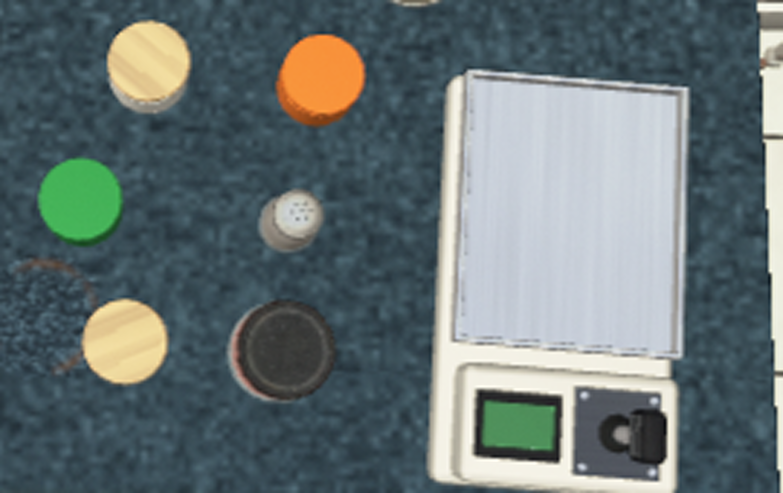

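View pics/side0.png

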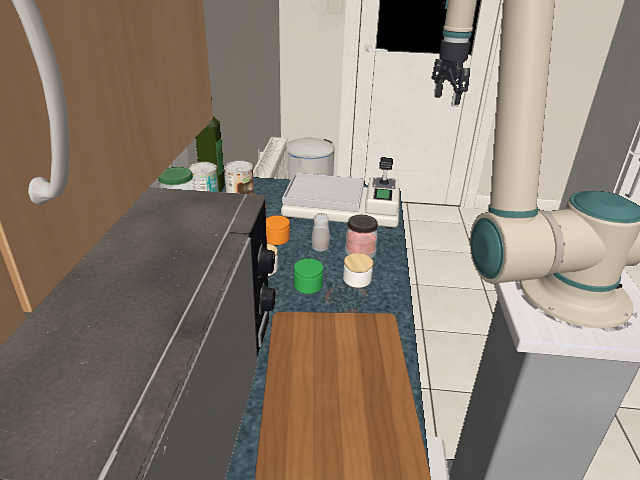

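The wood-lidded white pots are at (193,311) and (288,303). They could be confused with the green pot (239,288), the orange pot (197,370), the white-topped tins (151,404) and (130,455), and the salt shaker (244,361). The crop confirms that only the two wood-lidded ones match. The mark at (280,270) is a flat stain. The toggle head is at about (318,481), and the scale is slightly yawed.

```bash
cat >> h.py <<'E'
def plan(pos,yaw=None):
    """shift in tool axes (m) & turn about tool z (deg) so tool y axis lies along yaw+-90 (closing dir at angle yaw deg)"""
    s=observe();R=np.array(s['orientation']);t=R.T@(np.array(pos)-np.array(s['tool_pos']))
    out=[(t/1000).round(4).tolist(), 'dist',np.linalg.norm(t).round()]
    if yaw is not None:
        cur=np.degrees(np.arctan2(R[1,1],R[0,1])); dl=-((yaw-cur+90)%180-90)
        out+=['rz',round(dl,1),'j6',round(np.degrees(s['joint_positions'][5]))]
    print(*out)
def pots(cam,s,p,d,z=50):
    """wood-coloured blobs"""
    hsv=cv2.cvtColor(p,cv2.COLOR_RGB2HSV)
    m=cv2.inRange(hsv,(12,40,170),(28,150,255))
    m=cv2.morphologyEx(m,cv2.MORPH_OPEN,np.ones((3,3)))
    n,l,st,ce=cv2.connectedComponentsWithStats(m)
    for i in range(1,n):
        if st[i,4]>150:
            c,r=ce[i]; print('blob',ce[i].round(),st[i,2:5],'at z',z,atz(cam,r,c,z,s).round(1),'depth',world(cam,r,c,d[int(r),int(c)],s).round(1))
E
python3 - <<'E'
from h import *
s,p,d=cap('top'); pots('top',s,p,d)
K=lambda c,r,z:atz('top',170+r/2.9,260+c/2.9,z)
a,b,c_,e=[K(*q,62) for q in [(467,72),(688,88),(680,356),(455,340)]]
print(a.round(),b.round(),c_.round(),e.round(),'centre',((a+b+c_+e)/4).round(1))
print(np.degrees(np.arctan2(*(a-e)[[1,0]])),np.degrees(np.arctan2(*(b-c_)[[1,0]])))
m=mark_of('top','toggle_head')[0]['pixel'];print(atz('top',*m,131).round(1), world('top',m[0],m[1],d[int(m[0]),int(m[1])]).round())
for o in cut_out('top','chopping_board')[:1]:
    q=cv2.boxPoints(cv2.minAreaRect(np.argwhere(o['pixels'])[:,::-1].astype(np.float32)));print([atz('top',y,x,21).round() for x,y in q])
E
```

```text
blob [532.  37.] [ 19  17 267] at z 50 [1022.1 -483.1   50. ] depth [ 878.8 -368.5  267. ]
blob [311. 191.] [ 28  27 614] at z 50 [654.1   5.1  50. ] depth [654.2   5.1  49.5]
blob [303. 287.] [ 28  29 654] at z 50 [451.5  16.5  50. ] depth [451.4  16.4  52.3]
blob [249. 452.] [  37   53 1043] at z 50 [131.9 110.7  50. ] depth [176.5  93.3 192.1]
blob [269. 467.] [ 23  30 328] at z 50 [105.   71.9  50. ] depth [191.   51.9 299.9]
[ 649. -226.   62.] [ 642. -386.   62.] [ 449. -373.   62.] [ 457. -215.   62.] centre [ 549.2 -299.9   62. ]
-3.0777583281156766 -3.6610857019735925
[ 399.6 -322.8  131. ] [ 400. -317.  147.]
[array([570., 516.,  21.]), array([607., 159.,  21.]), array([375., 131.,  21.]), array([341., 475.,  21.])]
```

```bash
python3 -c "
from h import *
plan((397,-321,215),86.6)"
```

```text
[0.2294, -0.119, 0.0163] dist 259.0 rz 27.7 j6 -7
```

```bash
python3 -m inch '{"translation":[[0.057,-0.03,0.004],[0.115,-0.06,0.008],[0.172,-0.09,0.012],[0.2294,-0.119,0.016],[0.2294,-0.119,0.016],[0.2294,-0.119,0.016],[0.2294,-0.119,0.016]],"delta_rot":[[0,0,7],[0,0,14],[0,0,21],[0,0,27.7],[0,0,27.7],[0,0,27.7],[0,0,27.7]],"grip":[-0.06,-0.06,-0.06,-0.06,-0.06,-0.06,-0.06]}'
python3 - <<'E'
from h import *
s,p,d=cap('wrist','w0.png')
print(s['width'],s['force'],np.array(s['orientation']).round(3).tolist())
for o in mark_of('wrist','toggle_head'): r,c=o['pixel'];print(o['conf'],o['pixel'],atz('wrist',r,c,131,s).round(1))
for o in cut_out('wrist','toggle_head'):
    r,c=np.nonzero(o['pixels']); q=np.array([world('wrist',a,b,d[a,b],s) for a,b in zip(r[::5],c[::5]) if d[a,b]>0]); q=q[q[:,2]>140]; print(o['conf'],len(q),q.min(0).round(),q.max(0).round()) if len(q) else 0
E
```

```text
time: 1.62
tool_pos: [396.4, -322.3, 215.5]
orientation: [[0.998, -0.06, -0.0], [-0.06, -0.998, -0.001], [-0.0, 0.001, -1.0]]
force: [1.1, 0.3, 0.2]
width: 40.0
finger_force: 0.0
39.996316345909655 [1.13082267 0.27065781 0.17815779] [[0.998, -0.06, -0.0], [-0.06, -0.998, -0.001], [-0.0, 0.001, -1.0]]
0.63 [249.8, 325.6] [ 394.8 -322.8  131. ]
0.6 263 [ 381. -331.  140.] [ 413. -314.  148.]
```

View pics/w0.png

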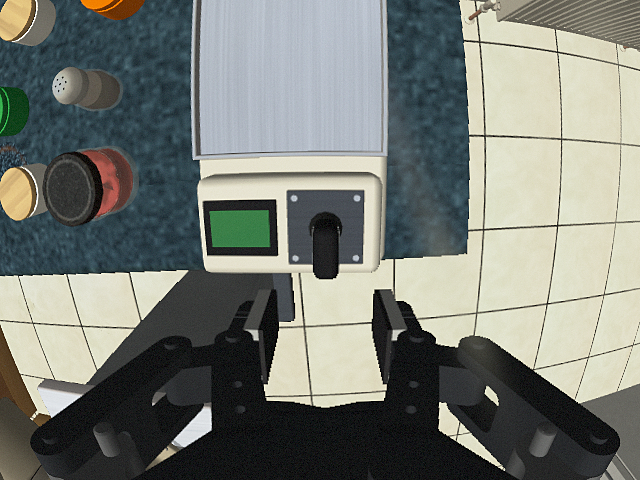

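The fisheye wrist view shows the toggle at (250,325), between and centred on the open fingers. The pan is empty.

```bash
python3 -m inch '{"translation":[[0,0,0.05],[0,0,0.1],[0,0,0.1],[0,0,0.1],[0,-0.015,0.1],[0,-0.024,0.1],[0,-0.031,0.1],[0,-0.031,0.1],[0,-0.031,0.1]],"delta_rot":[[0,0,0],[0,0,0],[0,0,0],[0,0,0],[0,0,0],[0,0,0],[0,0,0],[0,0,0],[0,0,0]],"grip":[-0.06,-0.06,-0.06,-0.06,-0.06,-0.06,-0.06,-0.06,-0.06]}'
python3 - <<'E'
from h import *
s,p,d=cap('wrist','w1.png'); print(s['time'],s['force'])
for o in mark_of('wrist','toggle_head'): r,c=o['pixel'];print(o['conf'],o['pixel'],atz('wrist',r,c,131,s).round(1))
E
```

```text
time: 2.9
tool_pos: [399.8, -290.9, 116.4]
orientation: [[0.998, -0.058, 0.002], [-0.058, -0.998, -0.002], [0.003, 0.002, -1.0]]
force: [1.8, -4.3, 4.9]
width: 40.4
finger_force: 2.8
2.9 [ 1.76090491 -4.32872189  4.88781566]
0.84 [322.2, 344.1] [ 399.1 -298.3  131. ]
```

View pics/w1.png

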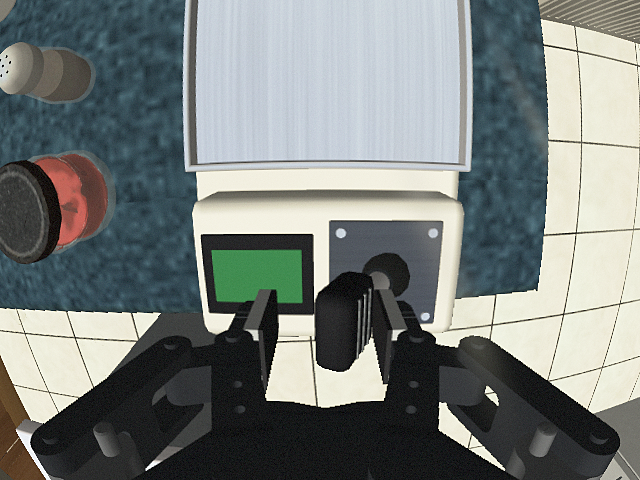

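The toggle is tipped well to the left (head at about (322,344)). I'll hold it, then release and rise.

```bash
python3 -m inch '{"translation":[[0,0,0],[0,0,0],[0,0,0],[0,0,0],[0,0,0],[0,0,0],[0,0.015,0],[0,0.031,0],[0,0.031,0],[0,0.031,-0.05],[0,0.031,-0.1],[0,0.031,-0.15]],"delta_rot":[[0,0,0],[0,0,0],[0,0,0],[0,0,0],[0,0,0],[0,0,0],[0,0,0],[0,0,0],[0,0,0],[0,0,0],[0,0,0],[0,0,0]],"grip":[-0.06,-0.06,-0.06,-0.06,-0.06,-0.06,-0.06,-0.06,-0.06,-0.06,0,1]}'
python3 - <<'E'
from h import *
s,p,d=cap('wrist')
for o in mark_of('wrist','toggle_head'): r,c=o['pixel'];print(o['conf'],o['pixel'],atz('wrist',r,c,131,s).round(1))
plan((452,17,190),86.6);plan((452,17,190),110)
E
```

```text
time: 4.5
tool_pos: [396.3, -319.9, 266.1]
orientation: [[0.998, -0.059, -0.001], [-0.059, -0.998, 0.003], [-0.002, -0.003, -1.0]]
force: [0.2, -0.2, -0.1]
width: 59.5
finger_force: 0.0
0.78 [231.1, 327.5] [ 393.8 -321.5  131. ]
[0.0326, -0.3426, 0.0787] dist 353.0 rz 0.0 j6 47
[0.0326, -0.3426, 0.0787] dist 353.0 rz -23.4 j6 47
```

```bash
python3 -m inch '{"translation":[[0.006,-0.06,0],[0.012,-0.12,0.01],[0.018,-0.18,0.03],[0.024,-0.24,0.05],[0.03,-0.30,0.07],[0.0326,-0.3426,0.0787],[0.0326,-0.3426,0.0787],[0.0326,-0.3426,0.0787]],"delta_rot":[[0,0,0],[0,0,0],[0,0,0],[0,0,0],[0,0,0],[0,0,0],[0,0,0],[0,0,0]],"grip":[1,1,1,1,1,1,1,1]}'
python3 - <<'E'
from h import *
s,p,d=cap('wrist','w2.png'); pots('wrist',s,p,d)
E
```

```text
time: 5.6
tool_pos: [448.8, 19.0, 185.9]
orientation: [[0.998, -0.058, -0.002], [-0.058, -0.998, -0.0], [-0.002, 0.0, -1.0]]
force: [0.3, 1.0, 0.0]
width: 85.4
finger_force: 0.0
blob [329. 223.] [  77   74 4458] at z 50 [452.7  15.4  50. ] depth [452.5  15.4  49. ]
```

View pics/w2.png

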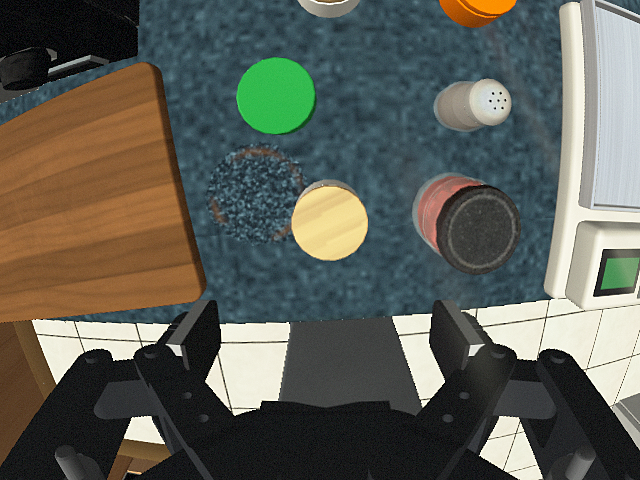

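The wooden-lidded pot is at (223,329) and the stain beside it is flat. I'll descend and grip.

```bash
python3 -m inch '{"translation":[[0.004,0.0034,0.05],[0.004,0.0034,0.1],[0.004,0.0034,0.14],[0.004,0.0034,0.17],[0.004,0.0034,0.18],[0.004,0.0034,0.18],[0.004,0.0034,0.18],[0.004,0.0034,0.18],[0.004,0.0034,0.18],[0.004,0.0034,0.18],[0.004,0.0034,0.18]],"delta_rot":[[0,0,0],[0,0,0],[0,0,0],[0,0,0],[0,0,0],[0,0,0],[0,0,0],[0,0,0],[0,0,0],[0,0,0],[0,0,0]],"grip":[1,1,1,1,1,1,-1,-1,-1,-1,-1]}'
```

```text
time: 7.02
tool_pos: [454.6, 15.1, 8.2]
orientation: [[0.998, -0.058, 0.003], [-0.058, -0.998, -0.001], [0.003, 0.001, -1.0]]
force: [-1.2, -1.8, 5.0]
width: 58.8
finger_force: 64.0
```

```bash
python3 -m inch '{"translation":[[0,0,-0.05],[0,0,-0.1],[0,0,-0.15],[0,0,-0.16],[0,0,-0.16]],"delta_rot":[[0,0,0],[0,0,0],[0,0,0],[0,0,0],[0,0,0]],"grip":[-1,-1,-1,-1,-1]}'
python3 -c "
from h import *
plan((594,-303,168),86.6)"
```

```text
time: 7.65
tool_pos: [453.1, 15.6, 166.9]
orientation: [[0.998, -0.058, 0.001], [-0.058, -0.998, -0.0], [0.001, 0.0, -1.0]]
force: [-0.2, 0.2, -2.2]
width: 58.8
finger_force: 65.9
[0.1593, 0.3098, -0.0009] dist 348.0 rz 0.0 j6 87
```

```bash
python3 -m inch '{"translation":[[0.027,0.052,0],[0.054,0.104,0],[0.08,0.156,0],[0.107,0.208,0],[0.133,0.26,0],[0.1593,0.3098,0],[0.1593,0.3098,0],[0.1593,0.3098,0],[0.1593,0.3098,0.05],[0.1593,0.3098,0.09],[0.1593,0.3098,0.1],[0.1593,0.3098,0.1]],"delta_rot":[[0,0,0],[0,0,0],[0,0,0],[0,0,0],[0,0,0],[0,0,0],[0,0,0],[0,0,0],[0,0,0],[0,0,0],[0,0,0],[0,0,0]],"grip":[-1,-1,-1,-1,-1,-1,-1,-1,-1,-1,-1,-1]}'
python3 -c "
from h import *
plan((594,-303,59),86.6)"
```

```text
time: 9.15
tool_pos: [594.0, -302.0, 66.5]
orientation: [[0.998, -0.058, -0.001], [-0.058, -0.998, 0.001], [-0.001, -0.001, -1.0]]
force: [-0.3, -0.4, -2.0]
width: 58.6
finger_force: 65.9
[0.0001, 0.001, 0.0075] dist 8.0 rz 0.1 j6 60
```

```bash
python3 -m inch '{"translation":[[0,0.001,0.005],[0,0.001,0.0075],[0,0.001,0.0075],[0,0.001,0.0075],[0,0.001,0.0075],[0,0.001,0.0075],[0,0.001,-0.05],[0,0.001,-0.1],[0,0.001,-0.14],[0,0.001,-0.14]],"delta_rot":[[0,0,0],[0,0,0],[0,0,0],[0,0,0],[0,0,0],[0,0,0],[0,0,0],[0,0,0],[0,0,0],[0,0,0]],"grip":[-1,-1,-1,1,1,1,1,1,1,1]}'
python3 - <<'E'
from h import *
s,p,d=cap('wrist'); pots('wrist',s,p,d,100)
s,p,d=cap('top'); pots('top',s,p,d)
plan((654,5,200),86.6)
E
```

```text
time: 10.4
tool_pos: [596.2, -305.3, 211.3]
orientation: [[0.998, -0.059, 0.008], [-0.059, -0.998, -0.005], [0.008, 0.005, -1.0]]
force: [-1.1, -0.3, -0.4]
width: 85.6
finger_force: 0.0
blob [ 28. 189.] [  36   54 1541] at z 100 [656.7 -49.2 100. ] depth [655.3   1.5  50.3]
blob [323. 243.] [  82   79 5135] at z 100 [ 592.5 -304.   100. ] depth [ 592.4 -304.    99.7]
blob [532.  37.] [ 19  17 267] at z 50 [1022.1 -483.1   50. ] depth [ 878.6 -368.4  267.3]
blob [609.  89.] [  58   68 1271] at z 50 [ 904.8 -649.7   50. ] depth [ 606.8 -251.6  610.4]
blob [624. 118.] [  47   90 2054] at z 50 [ 837.3 -677.2   50. ] depth [ 584.1 -267.7  603. ]
blob [556. 164.] [  52   74 1380] at z 50 [ 727.7 -520.6   50. ] depth [ 542.4 -208.5  598.5]
blob [597. 161.] [ 45  31 598] at z 50 [ 738.2 -610.1   50. ] depth [ 568.5 -286.1  535.8]
blob [311. 191.] [ 28  27 614] at z 50 [654.1   5.1  50. ] depth [654.6   5.1  48.1]
blob [464. 220.] [ 31  28 690] at z 50 [ 599.6 -318.8   50. ] depth [ 589.7 -301.4  100.1]
blob [564. 272.] [ 154   97 5079] at z 50 [ 496.1 -524.7   50. ] depth [ 445.8 -182.5  646.8]
blob [636. 253.] [ 11  26 168] at z 50 [ 539.3 -679.3   50. ] depth [ 466.8 -269.8  601.3]
blob [533. 390.] [  138   200 19743] at z 50 [ 258.9 -450.2   50. ] depth [ 371.9 -133.5  693.8]
blob [628. 341.] [ 26  49 730] at z 50 [ 358.9 -648.5   50. ] depth [ 397.9 -228.9  641.8]
blob [240. 458.] [ 123   62 4044] at z 50 [120.4 127.8  50. ] depth [352.6  27.7 759.7]
[0.0418, -0.312, 0.0066] dist 315.0 rz 0.0 j6 60
```

```bash
python3 -m inch '{"translation":[[0.008,-0.06,0],[0.016,-0.12,0],[0.024,-0.18,0],[0.032,-0.24,0],[0.0418,-0.312,0],[0.0418,-0.312,0.0066],[0.0418,-0.312,0.0066],[0.0418,-0.312,0.0066]],"delta_rot":[[0,0,0],[0,0,0],[0,0,0],[0,0,0],[0,0,0],[0,0,0],[0,0,0],[0,0,0]],"grip":[1,1,1,1,1,1,1,1]}'
python3 - <<'E'
from h import *
s,p,d=cap('wrist','w3.png'); pots('wrist',s,p,d)
plan((654,4,6),86.6)
E
```

```text
time: 11.5
tool_pos: [653.7, 3.3, 199.1]
orientation: [[0.998, -0.06, -0.002], [-0.06, -0.998, -0.001], [-0.002, 0.001, -1.0]]
force: [0.9, -0.1, 0.1]
width: 85.3
finger_force: 0.0
blob [370.  45.] [ 21  23 173] at z 50 [795.1 -40.2  50. ] depth [796.  -40.7  46.6]
blob [494.  83.] [ 15  26 226] at z 50 [ 766.1 -143.2   50. ] depth [ 771.3 -160.    15.5]
blob [601.  85.] [ 58  34 803] at z 50 [ 776.8 -265.1   50. ] depth [ 775.9 -260.3   55.3]
blob [504. 123.] [ 23  22 260] at z 50 [ 733.1 -151.2   50. ] depth [ 734.2 -167.1   19.2]
blob [324. 220.] [  73   72 4058] at z 50 [656.7   3.7  50. ] depth [656.7   3.7  50.1]
blob [632. 287.] [ 18  54 759] at z 50 [ 564.3 -340.3   50. ] depth [ 591.9 -281.3  100.6]
[0.0003, -0.0011, 0.1935] dist 193.0 rz -0.1 j6 88
```

View pics/w3.png

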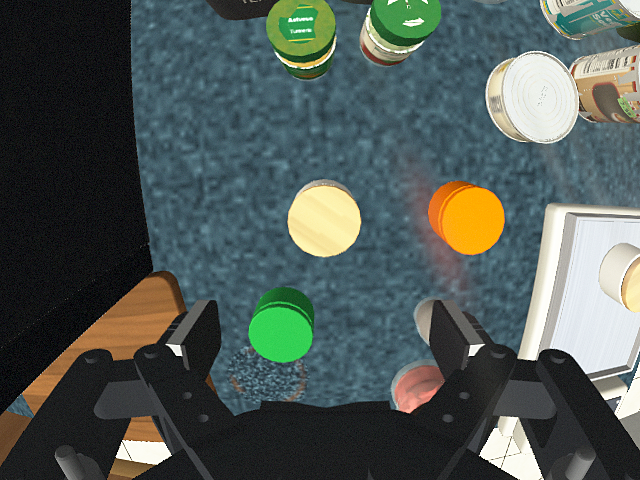

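The second pot is at (220,324), with the orange and green look-alikes clear of the fingers. No third white pot shows.

```bash
python3 -m inch '{"translation":[[0.003,-0.001,0.05],[0.003,-0.001,0.1],[0.003,-0.001,0.15],[0.003,-0.001,0.18],[0.003,-0.001,0.192],[0.003,-0.001,0.192],[0.003,-0.001,0.192],[0.003,-0.001,0.192],[0.003,-0.001,0.192],[0.003,-0.001,0.192],[0.003,-0.001,0.192]],"delta_rot":[[0,0,0],[0,0,0],[0,0,0],[0,0,0],[0,0,0],[0,0,0],[0,0,0],[0,0,0],[0,0,0],[0,0,0],[0,0,0]],"grip":[1,1,1,1,1,1,-1,-1,-1,-1,-1]}'
python3 -m inch '{"translation":[[0,0,-0.05],[0,0,-0.1],[0,0,-0.16],[0,0,-0.18],[0,0,-0.18]],"delta_rot":[[0,0,0],[0,0,0],[0,0,0],[0,0,0],[0,0,0]],"grip":[-1,-1,-1,-1,-1]}'
python3 -c "
from h import *
plan((504,-298,188),86.6)"
```

```text
time: 12.92
tool_pos: [658.9, 5.4, 10.2]
orientation: [[0.998, -0.059, 0.004], [-0.059, -0.998, -0.001], [0.004, 0.001, -1.0]]
force: [0.5, -1.2, 6.4]
width: 58.7
finger_force: 64.7
time: 13.55
tool_pos: [658.2, 5.9, 190.4]
orientation: [[0.998, -0.058, 0.005], [-0.058, -0.998, -0.0], [0.005, 0.0, -1.0]]
force: [0.3, -0.3, -1.9]
width: 58.5
finger_force: 65.0
[-0.1362, 0.3123, 0.0018] dist 341.0 rz 0.1 j6 88
```

```bash
python3 -m inch '{"translation":[[-0.024,0.055,0],[-0.048,0.11,0],[-0.072,0.165,0],[-0.096,0.22,0],[-0.12,0.275,0],[-0.1362,0.3123,0],[-0.1362,0.3123,0],[-0.1362,0.3123,0],[-0.1362,0.3123,0.06],[-0.1362,0.3123,0.11],[-0.1362,0.3123,0.12],[-0.1362,0.3123,0.12]],"delta_rot":[[0,0,0],[0,0,0],[0,0,0],[0,0,0],[0,0,0],[0,0,0],[0,0,0],[0,0,0],[0,0,0],[0,0,0],[0,0,0],[0,0,0]],"grip":[-1,-1,-1,-1,-1,-1,-1,-1,-1,-1,-1,-1]}'
python3 -c "
from h import *
plan((504,-298,61),86.6)"
```

```text
time: 15.05
tool_pos: [503.7, -297.3, 68.1]
orientation: [[0.998, -0.057, -0.0], [-0.057, -0.998, 0.0], [-0.0, -0.0, -1.0]]
force: [1.0, -0.2, -0.4]
width: 58.6
finger_force: 65.2
[0.0003, 0.0007, 0.0071] dist 7.0 rz 0.1 j6 56
```

```bash
python3 -m inch '{"translation":[[0,0.001,0.004],[0,0.001,0.0071],[0,0.001,0.0071],[0,0.001,0.0071],[0,0.001,0.0071],[0,0.001,0.0071],[0,0.001,-0.05],[0,0.001,-0.1],[0,0.001,-0.15],[0,0.001,-0.15]],"delta_rot":[[0,0,0],[0,0,0],[0,0,0],[0,0,0],[0,0,0],[0,0,0],[0,0,0],[0,0,0],[0,0,0],[0,0,0]],"grip":[-1,-1,-1,1,1,1,1,1,1,1]}'
python3 - <<'E'
from h import *
s,p,d=cap('wrist'); pots('wrist',s,p,d,100)
plan((397,-321,215),86.6)
E
```

```text
time: 16.3
tool_pos: [505.2, -300.7, 223.0]
orientation: [[0.998, -0.059, 0.008], [-0.059, -0.998, -0.006], [0.008, 0.006, -1.0]]
force: [-0.7, 0.5, -0.7]
width: 85.5
finger_force: 0.0
blob [321. 116.] [  83   81 5311] at z 100 [ 591.  -303.8  100. ] depth [ 591.  -303.8   99.8]
blob [322. 239.] [  79   76 4717] at z 100 [ 501.  -298.9  100. ] depth [ 501.  -298.9  100.2]
[-0.1053, 0.0275, 0.0048] dist 109.0 rz 0.0 j6 56
```

```bash
python3 -m inch '{"translation":[[-0.05,0.014,0],[-0.1053,0.0275,0.005],[-0.1053,0.0275,0.005],[-0.1053,0.0275,0.005],[-0.1053,0.0275,0.005],[-0.1053,0.0275,0.005]],"delta_rot":[[0,0,0],[0,0,0],[0,0,0],[0,0,0],[0,0,0],[0,0,0]],"grip":[-0.06,-0.06,-0.06,-0.06,-0.06,-0.06]}'
python3 -c "
from h import *
plan((396.5,-322,115),86.6)"
```

```text
time: 17.1
tool_pos: [397.2, -320.2, 212.7]
orientation: [[0.998, -0.057, 0.0], [-0.057, -0.998, 0.0], [0.0, -0.0, -1.0]]
force: [0.2, -0.1, -0.7]
width: 40.6
finger_force: 0.0
[-0.0006, 0.0019, 0.0977] dist 98.0 rz 0.1 j6 47
```

```bash
python3 -m inch '{"translation":[[0,0.0019,0.05],[0,0.0019,0.0977],[0,0.0019,0.0977],[0,0.0019,0.0977],[0,0.017,0.0977],[0,0.026,0.0977],[0,0.033,0.0977],[0,0.033,0.0977],[0,0.033,0.0977]],"delta_rot":[[0,0,0],[0,0,0],[0,0,0],[0,0,0],[0,0,0],[0,0,0],[0,0,0],[0,0,0],[0,0,0]],"grip":[-0.06,-0.06,-0.06,-0.06,-0.06,-0.06,-0.06,-0.06,-0.06]}'
python3 - <<'E'
from h import *
s,p,d=cap('wrist','w4.png'); print(s['time'],s['force'])
for o in mark_of('wrist','toggle_head'): r,c=o['pixel'];print(o['conf'],o['pixel'],atz('wrist',r,c,131,s).round(1))
E
```

```text
time: 18.23
tool_pos: [394.8, -353.4, 115.8]
orientation: [[0.998, -0.059, 0.001], [-0.059, -0.998, -0.0], [0.001, 0.0, -1.0]]
force: [2.0, 3.8, 3.6]
width: 39.7
finger_force: 2.5
18.225 [2.00297079 3.76711027 3.55017197]
0.81 [319.5, 307.3] [ 396.4 -346.8  131. ]
```

View pics/w4.png

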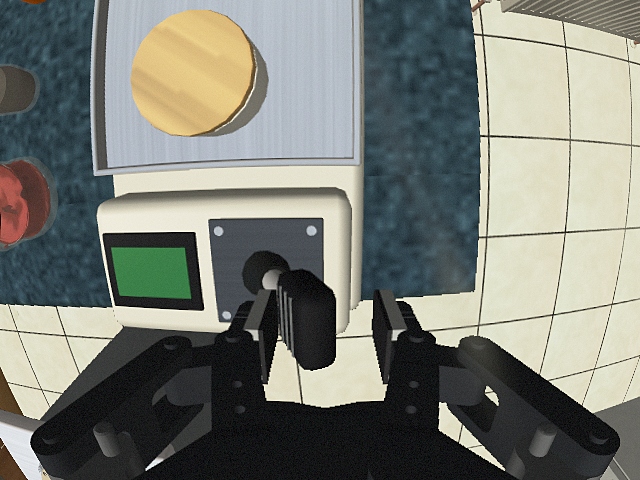

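The toggle is tipped right (head at (320,307)), and the near pot stands on the pan at (72,193). I'll hold and release.

```bash
python3 -m inch '{"translation":[[0,0,0],[0,0,0],[0,0,0],[0,0,0],[0,0,0],[0,0,0],[0,-0.015,0],[0,-0.031,0],[0,-0.031,0],[0,-0.031,-0.05],[0,-0.031,-0.1],[0,-0.031,-0.11]],"delta_rot":[[0,0,0],[0,0,0],[0,0,0],[0,0,0],[0,0,0],[0,0,0],[0,0,0],[0,0,0],[0,0,0],[0,0,0],[0,0,0],[0,0,0]],"grip":[-0.06,-0.06,-0.06,-0.06,-0.06,-0.06,-0.06,-0.06,-0.06,-0.06,0,1]}'
python3 - <<'E'
from h import *
s,p,d=cap('wrist'); pots('wrist',s,p,d,100)
for o in mark_of('wrist','toggle_head'): r,c=o['pixel'];print(o['conf'],o['pixel'],atz('wrist',r,c,131,s).round(1))
plan((501,-299,190),86.6)
E
```

```text
time: 19.82
tool_pos: [397.4, -324.2, 228.8]
orientation: [[0.998, -0.058, 0.005], [-0.058, -0.998, -0.006], [0.005, 0.006, -1.0]]
force: [-0.8, 0.5, -1.2]
width: 59.6
finger_force: 0.0
blob [279.   6.] [ 66  17 804] at z 100 [ 570.  -301.6  100. ] depth [ 570.3 -301.5   99.1]
blob [281.  97.] [  81   78 4952] at z 100 [ 499.4 -299.3  100. ] depth [ 499.4 -299.2   99.9]
blob [162. 447.] [ 28  20 292] at z 100 [ 160.4 -127.8  100. ] depth [ 63.7 -64.7  14. ]
0.6 [246.1, 322.4] [ 394.9 -323.   131. ]
[0.103, -0.0301, 0.0364] dist 113.0 rz 0.1 j6 46
```

Now I'll move above the near pot, descend, and grip.

```bash
python3 -m inch '{"translation":[[0.05,-0.015,0],[0.103,-0.03,0.01],[0.103,-0.03,0.036],[0.103,-0.03,0.036]],"delta_rot":[[0,0,0],[0,0,0],[0,0,0],[0,0,0]],"grip":[1,1,1,1]}'
python3 - <<'E'
from h import *
s,p,d=cap('wrist'); pots('wrist',s,p,d,100)
plan((501,-299,57),86.6)
E
```

```text
time: 20.42
tool_pos: [498.7, -296.5, 185.0]
orientation: [[0.998, -0.058, -0.008], [-0.058, -0.998, 0.005], [-0.008, -0.005, -1.0]]
force: [-0.2, 0.2, 0.6]
width: 85.1
finger_force: 0.0
blob [329.  98.] [  97   94 7263] at z 100 [ 590.9 -303.9  100. ] depth [ 590.9 -303.9   99.4]
blob [329. 242.] [  92   88 6332] at z 100 [ 501.2 -299.   100. ] depth [ 501.  -299.    99.5]
[0.0025, 0.0018, 0.1298] dist 130.0 rz 0.1 j6 56
```

```bash
python3 -m inch '{"translation":[[0.001,0.001,0.05],[0.001,0.001,0.1],[0.001,0.001,0.12],[0.001,0.001,0.13],[0.001,0.001,0.13],[0.001,0.001,0.13],[0.001,0.001,0.13],[0.001,0.001,0.13],[0.001,0.001,0.13],[0.001,0.001,0.13]],"delta_rot":[[0,0,0],[0,0,0],[0,0,0],[0,0,0],[0,0,0],[0,0,0],[0,0,0],[0,0,0],[0,0,0],[0,0,0]],"grip":[1,1,1,1,1,-1,-1,-1,-1,-1]}'
python3 -m inch '{"translation":[[0,0,-0.05],[0,0,-0.1],[0,0,-0.13],[0,0,-0.13],[0,0,-0.13]],"delta_rot":[[0,0,0],[0,0,0],[0,0,0],[0,0,0],[0,0,0]],"grip":[-1,-1,-1,-1,-1]}'
python3 -c "
from h import *
plan((430,20,190),86.6)
plan((430,330,190),86.6)"
```

```text
time: 21.72
tool_pos: [502.6, -300.3, 61.0]
orientation: [[0.998, -0.059, 0.003], [-0.059, -0.998, -0.002], [0.003, 0.002, -1.0]]
force: [-0.4, -0.0, 6.4]
width: 58.5
finger_force: 64.8
time: 22.35
tool_pos: [500.7, -298.7, 187.9]
orientation: [[0.998, -0.059, -0.002], [-0.059, -0.998, 0.002], [-0.002, -0.001, -1.0]]
force: [-0.5, 0.5, -2.0]
width: 58.5
finger_force: 65.1
[-0.0892, -0.3141, -0.0015] dist 326.0 rz 0.0 j6 56
[-0.1074, -0.6235, -0.001] dist 633.0 rz 0.0 j6 56
```

```bash
python3 -m inch '{"translation":[[-0.009,-0.055,0],[-0.018,-0.11,0],[-0.028,-0.165,0],[-0.038,-0.22,0],[-0.047,-0.275,0],[-0.057,-0.33,0],[-0.066,-0.385,0],[-0.076,-0.44,0],[-0.085,-0.495,0],[-0.095,-0.55,0],[-0.1074,-0.6235,0],[-0.1074,-0.6235,0]],"delta_rot":[[0,0,0],[0,0,0],[0,0,0],[0,0,0],[0,0,0],[0,0,0],[0,0,0],[0,0,0],[0,0,0],[0,0,0],[0,0,0],[0,0,0]],"grip":[-1,-1,-1,-1,-1,-1,-1,-1,-1,-1,-1,-1]}'
python3 -m inch '{"translation":[[0,0,0],[0,0,0.05],[0,0,0.1],[0,0,0.14],[0,0,0.148],[0,0,0.148]],"delta_rot":[[0,0,0],[0,0,0],[0,0,0],[0,0,0],[0,0,0],[0,0,0]],"grip":[-1,-1,-1,-1,-1,-1]}'
python3 -c "
from h import *
plan((430,330,32.5),86.6)"
```

```text
time: 23.85
tool_pos: [429.1, 332.2, 186.9]
orientation: [[0.999, -0.054, -0.004], [-0.054, -0.999, -0.001], [-0.004, 0.001, -1.0]]
force: [-0.2, -1.0, -1.7]
width: 58.7
finger_force: 65.4
time: 24.6
tool_pos: [431.4, 328.3, 41.5]
orientation: [[0.998, -0.06, -0.0], [-0.06, -0.998, -0.001], [-0.0, 0.001, -1.0]]
force: [0.1, 0.6, -1.0]
width: 58.4
finger_force: 65.5
[-0.0015, -0.0017, 0.009] dist 9.0 rz -0.0 j6 123
```

```bash
python3 -m inch '{"translation":[[0,0,0.005],[0,0,0.009],[0,0,0.009],[0,0,0.009],[0,0,0.009],[0,0,0.009],[0,0,-0.05],[0,0,-0.1],[0,0,-0.16],[0,0,-0.16]],"delta_rot":[[0,0,0],[0,0,0],[0,0,0],[0,0,0],[0,0,0],[0,0,0],[0,0,0],[0,0,0],[0,0,0],[0,0,0]],"grip":[-1,-1,-1,1,1,1,1,1,1,1]}'
python3 - <<'E'
from h import *
s,p,d=cap('wrist'); pots('wrist',s,p,d,71)
s,p,d=cap('top'); 
b=mark_of('top','scale_pan'); pots('top',s,p[:300,:520],d,100)
plan((591,-304,200),86.6)
E
```

```text
time: 25.85
tool_pos: [433.9, 331.0, 206.8]
orientation: [[0.998, -0.058, 0.01], [-0.059, -0.998, 0.006], [0.01, -0.006, -1.0]]
force: [0.0, -0.0, 0.0]
width: 85.3
finger_force: 0.0
blob [353. 225.] [  76   75 4491] at z 71 [436.6 309.9  71. ] depth [436.7 309.9  71.2]
blob [519. 462.] [ 39  38 840] at z 71 [125.7 106.1  71. ] depth [51.8 62.8 16.1]
blob [464. 220.] [ 31  29 709] at z 100 [ 590.6 -301.5  100. ] depth [ 590.4 -301.1  101. ]
blob [158. 288.] [ 29  24 601] at z 100 [441.3 292.  100. ] depth [442.1 302.7  68.3]
[0.1977, 0.6223, 0.0007] dist 653.0 rz 0.0 j6 123
```

The pot stands on the board with its top at 71 mm, slightly off the release point (a nudge or shift), and it is well inside the board. Next is the last pot.

```bash
python3 -m inch '{"translation":[[0.016,0.052,0],[0.033,0.104,0],[0.05,0.156,0],[0.066,0.208,0],[0.083,0.26,0],[0.099,0.312,0],[0.116,0.364,0],[0.132,0.416,0],[0.149,0.468,0],[0.166,0.52,0],[0.182,0.572,0],[0.1977,0.6223,0]],"delta_rot":[[0,0,0],[0,0,0],[0,0,0],[0,0,0],[0,0,0],[0,0,0],[0,0,0],[0,0,0],[0,0,0],[0,0,0],[0,0,0],[0,0,0]],"grip":[1,1,1,1,1,1,1,1,1,1,1,1]}'
python3 -m inch '{"translation":[[0,0,0],[0,0,0]],"delta_rot":[[0,0,0],[0,0,0]],"grip":[1,1]}'
python3 - <<'E'
from h import *
s,p,d=cap('wrist'); pots('wrist',s,p,d,100)
plan((591,-304,58),86.6)
E
```

```text
time: 27.5
tool_pos: [591.0, -304.8, 198.4]
orientation: [[0.998, -0.059, -0.004], [-0.059, -0.998, 0.003], [-0.004, -0.003, -1.0]]
force: [-0.2, -0.2, -0.5]
width: 85.5
finger_force: 0.0
time: 27.75
tool_pos: [590.7, -302.6, 198.9]
orientation: [[0.998, -0.059, -0.004], [-0.059, -0.998, 0.003], [-0.004, -0.003, -1.0]]
force: [0.3, 0.0, -0.6]
width: 85.3
finger_force: 0.0
blob [327. 238.] [  87   83 5714] at z 100 [ 592.6 -304.   100. ] depth [ 592.6 -304.   100.1]
[0.0006, 0.0023, 0.1416] dist 142.0 rz 0.1 j6 60
```

```bash
python3 -m inch '{"translation":[[0.001,0.001,0.05],[0.001,0.001,0.1],[0.001,0.001,0.13],[0.001,0.001,0.14],[0.001,0.001,0.14],[0.001,0.001,0.14],[0.001,0.001,0.14],[0.001,0.001,0.14],[0.001,0.001,0.14],[0.001,0.001,0.14]],"delta_rot":[[0,0,0],[0,0,0],[0,0,0],[0,0,0],[0,0,0],[0,0,0],[0,0,0],[0,0,0],[0,0,0],[0,0,0]],"grip":[1,1,1,1,1,-1,-1,-1,-1,-1]}'
python3 -m inch '{"translation":[[0,0,-0.05],[0,0,-0.1],[0,0,-0.13],[0,0,-0.13],[0,0,-0.13]],"delta_rot":[[0,0,0],[0,0,0],[0,0,0],[0,0,0],[0,0,0]],"grip":[-1,-1,-1,-1,-1]}'
python3 -c "
from h import *
plan((430,205,190),86.6)"
```

```text
time: 29.05
tool_pos: [594.1, -305.3, 63.6]
orientation: [[0.998, -0.059, 0.004], [-0.059, -0.998, -0.002], [0.004, 0.002, -1.0]]
force: [0.5, 0.3, 6.8]
width: 58.6
finger_force: 65.1
time: 29.68
tool_pos: [591.7, -304.0, 189.6]
orientation: [[0.998, -0.059, -0.003], [-0.059, -0.998, 0.002], [-0.003, -0.001, -1.0]]
force: [0.1, 1.3, -2.6]
width: 58.5
finger_force: 65.4
[-0.1913, -0.4987, 0.0008] dist 534.0 rz 0.0 j6 60
```

```bash
python3 -m inch '{"translation":[[-0.019,-0.05,0],[-0.038,-0.1,0],[-0.057,-0.15,0],[-0.077,-0.2,0],[-0.096,-0.25,0],[-0.115,-0.3,0],[-0.134,-0.35,0],[-0.153,-0.4,0],[-0.172,-0.45,0],[-0.1913,-0.4987,0],[-0.1913,-0.4987,0],[-0.1913,-0.4987,0]],"delta_rot":[[0,0,0],[0,0,0],[0,0,0],[0,0,0],[0,0,0],[0,0,0],[0,0,0],[0,0,0],[0,0,0],[0,0,0],[0,0,0],[0,0,0]],"grip":[-1,-1,-1,-1,-1,-1,-1,-1,-1,-1,-1,-1]}'
python3 - <<'E'
from h import *
s,p,d=cap('wrist','w5.png'); pots('wrist',s,p,d,71)
E
```

```text
time: 31.18
tool_pos: [430.1, 203.9, 189.8]
orientation: [[0.998, -0.058, -0.003], [-0.058, -0.998, -0.002], [-0.003, 0.002, -1.0]]
force: [-0.2, -0.3, -1.6]
width: 58.6
finger_force: 65.6
blob [196. 229.] [  72   76 4263] at z 71 [439.2 300.2  71. ] depth [439.7 299.3  73.2]
blob [324. 343.] [  172   131 18036] at z 71 [337.6 209.3  71. ] depth [433.4 203.9 225.5]
blob [494. 455.] [ 39  20 473] at z 71 [162.4  27.   71. ] depth [ 87.7 -11.3  13.2]
```

View pics/w5.png

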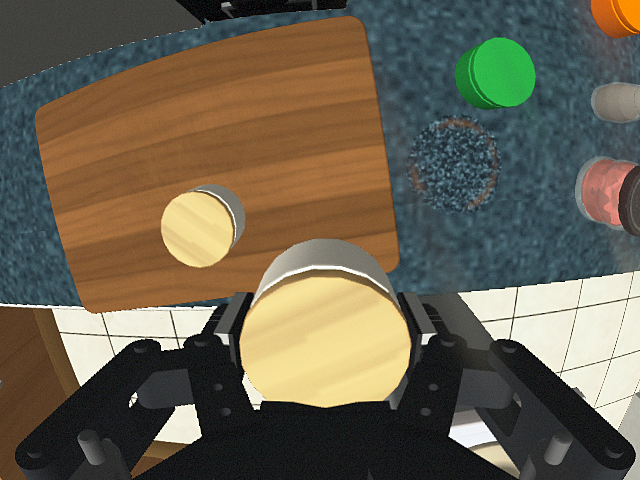

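The other pot stands on the board at (229,196). To keep the fingers clear of it, I'll set this one slightly farther back.

```bash
python3 -m inch '{"translation":[[0.03,-0.001,0],[0.055,-0.003,0],[0.055,-0.003,0.05],[0.055,-0.003,0.1],[0.055,-0.003,0.14],[0.055,-0.003,0.148],[0.055,-0.003,0.148],[0.055,-0.003,0.148]],"delta_rot":[[0,0,0],[0,0,0],[0,0,0],[0,0,0],[0,0,0],[0,0,0],[0,0,0],[0,0,0]],"grip":[-1,-1,-1,-1,-1,-1,-1,-1]}'
```

```text
time: 32.22
tool_pos: [487.8, 204.3, 45.0]
orientation: [[0.998, -0.059, 0.004], [-0.059, -0.998, 0.001], [0.004, -0.001, -1.0]]
force: [0.2, 0.2, -0.9]
width: 58.6
finger_force: 65.6
```

```bash
python3 -m inch '{"translation":[[0,0,0.006],[0,0,0.01],[0,0,0.01],[0,0,0.01],[0,0,0.01],[0,0,0.01],[0,0,-0.05],[0,0,-0.1],[0,0,-0.16],[0,0,-0.16]],"delta_rot":[[0,0,0],[0,0,0],[0,0,0],[0,0,0],[0,0,0],[0,0,0],[0,0,0],[0,0,0],[0,0,0],[0,0,0]],"grip":[-1,-1,-1,1,1,1,1,1,1,1]}'
python3 - <<'E'
from h import *
s,p,d=cap('wrist'); pots('wrist',s,p,d,71)
plan((396.5,-322,215),86.6)
E
```

```text
time: 33.48
tool_pos: [489.3, 205.2, 208.4]
orientation: [[0.998, -0.058, 0.011], [-0.059, -0.998, 0.003], [0.011, -0.004, -1.0]]
force: [0.4, 0.5, -1.1]
width: 85.4
finger_force: 0.0
blob [326. 235.] [  76   73 4384] at z 71 [484.9 204.8  71. ] depth [484.9 204.8  70.9]
blob [218. 290.] [  66   64 2760] at z 71 [442.6 298.3  71. ] depth [442.6 298.3  71. ]
[-0.0599, 0.531, -0.0107] dist 534.0 rz 0.0 j6 109
```

Both pots stand upright on the board with their tops at 71 mm. Back to the toggle.

```bash
python3 -m inch '{"translation":[[-0.006,0.053,0],[-0.012,0.106,0],[-0.018,0.159,0],[-0.024,0.212,0],[-0.03,0.265,-0.005],[-0.036,0.318,-0.01],[-0.042,0.371,-0.01],[-0.048,0.424,-0.01],[-0.054,0.477,-0.01],[-0.06,0.531,-0.01],[-0.06,0.531,-0.01],[-0.06,0.531,-0.01]],"delta_rot":[[0,0,0],[0,0,0],[0,0,0],[0,0,0],[0,0,0],[0,0,0],[0,0,0],[0,0,0],[0,0,0],[0,0,0],[0,0,0],[0,0,0]],"grip":[-0.06,-0.06,-0.06,-0.06,-0.06,-0.06,-0.06,-0.06,-0.06,-0.06,-0.06,-0.06]}'
python3 - <<'E'
from h import *
plan((396.5,-322,115),86.6)
s,p,d=cap('wrist')
for o in mark_of('wrist','toggle_head'): r,c=o['pixel'];print(o['conf'],o['pixel'],atz('wrist',r,c,131,s).round(1))
E
```

```text
time: 35.02
tool_pos: [394.2, -321.2, 211.5]
orientation: [[0.998, -0.059, -0.003], [-0.059, -0.998, 0.004], [-0.003, -0.003, -1.0]]
force: [0.7, 1.1, 0.1]
width: 39.9
finger_force: 0.0
[0.0026, 0.001, 0.0965] dist 97.0 rz -0.0 j6 46
0.61 [246.9, 329.3] [ 395.5 -323.8  131. ]
```

```bash
python3 -m inch '{"translation":[[0.002,0.001,0.05],[0.002,0.001,0.0965],[0.002,0.001,0.0965],[0.002,0.001,0.0965],[0.002,-0.014,0.0965],[0.002,-0.023,0.0965],[0.002,-0.031,0.0965],[0.002,-0.031,0.0965],[0.002,-0.031,0.0965]],"delta_rot":[[0,0,0],[0,0,0],[0,0,0],[0,0,0],[0,0,0],[0,0,0],[0,0,0],[0,0,0],[0,0,0]],"grip":[-0.06,-0.06,-0.06,-0.06,-0.06,-0.06,-0.06,-0.06,-0.06]}'
python3 - <<'E'
from h import *
s,p,d=cap('wrist')
for o in mark_of('wrist','toggle_head'): r,c=o['pixel'];print(o['conf'],o['pixel'],atz('wrist',r,c,131,s).round(1))
E
```

```text
time: 36.25
tool_pos: [399.7, -292.4, 117.7]
orientation: [[0.998, -0.058, 0.002], [-0.058, -0.998, -0.002], [0.002, 0.002, -1.0]]
force: [1.7, -3.0, 4.9]
width: 40.0
finger_force: 2.4
0.67 [320.3, 344.5] [ 399.2 -300.1  131. ]
```

```bash
python3 -m inch '{"translation":[[0,-0.002,0],[0,-0.002,0],[0,-0.002,0],[0,-0.002,0],[0,-0.002,0],[0,-0.002,0],[0,-0.002,0],[0,-0.002,0]],"delta_rot":[[0,0,0],[0,0,0],[0,0,0],[0,0,0],[0,0,0],[0,0,0],[0,0,0],[0,0,0]],"grip":[-0.06,-0.06,-0.06,-0.06,-0.06,-0.06,-0.06,-0.06]}'
python3 -m inch '{"translation":[[0,0.015,0],[0,0.033,0],[0,0.033,0],[0,0.033,-0.05],[0,0.033,-0.1],[0,0.033,-0.15],[0,0.033,-0.15],[0,0.033,-0.15]],"delta_rot":[[0,0,0],[0,0,0],[0,0,0],[0,0,0],[0,0,0],[0,0,0],[0,0,0],[0,0,0]],"grip":[-0.06,-0.06,-0.06,-0.06,-0.06,-0.06,-0.06,-0.06]}'
python3 - <<'E'
from h import *
s,p,d=cap('wrist')
for o in mark_of('wrist','toggle_head'): r,c=o['pixel'];print(o['conf'],o['pixel'],atz('wrist',r,c,131,s).round(1))
s,p,d=cap('top','top1.png')
E
```

```text
time: 37.35
tool_pos: [399.6, -290.2, 116.9]
orientation: [[0.998, -0.059, 0.001], [-0.059, -0.998, -0.001], [0.001, 0.001, -1.0]]
force: [1.9, -4.2, 3.6]
width: 40.2
finger_force: 2.8
time: 38.35
tool_pos: [396.3, -321.5, 265.7]
orientation: [[0.998, -0.059, -0.002], [-0.059, -0.998, 0.002], [-0.002, -0.002, -1.0]]
force: [-0.5, 0.2, -0.9]
width: 40.3
finger_force: 0.0
0.93 [227.8, 323.3] [ 396.7 -320.1  131. ]
```

View pics/top1.png

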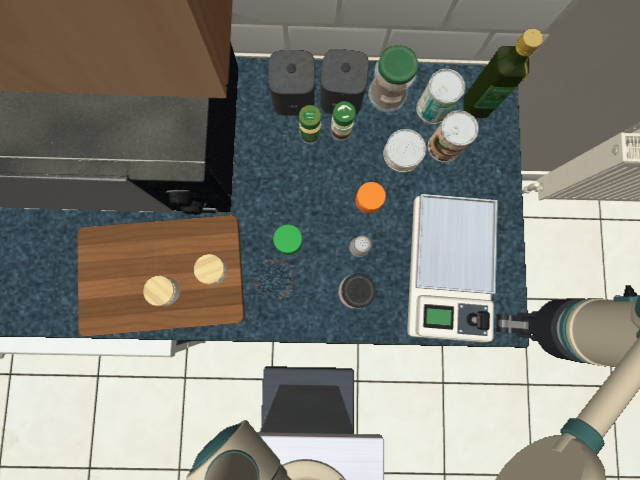

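The top view shows both pots on the board at (269,209) and (291,160). The pan is empty, the toggle is upright at (320,480), and the jar, shaker and look-alikes are where they started.

```bash
python3 -c "
from rig import workorder
print(workorder.job_done())"
```

```text
the job is handed in; nothing more can be done
None
```

The job is done and handed in: I zeroed the empty scale, stored the weight of the two white pots present, stood both on the chopping board, and zeroed the empty scale again, without moving the jam jar or salt shaker.

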